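# Load the manifold block under the spring hold-down of the measuring fixture

### The arm

A 7-joint arm with a two-finger parallel gripper is mounted at the origin on the work surface. World frame = base frame: x ahead of the robot, y to its left, z up, the work surface at z = 0. Lengths are in mm, angles in rad, forces in N, time in s.
With the tool pointing down it reaches from about 400 to 875 mm from the base axis. Payload 4.4 kg.
Tool frame: the origin (TCP) lies midway between the tips of the shut fingers; the grasp point (between the pads) lies 19 mm behind it (ctrl.grip_point_offset is the distance from the TCP to the grasp point, in mm); z points along the fingers, x is the direction in which the jaws open and shut, and the axes are right-handed (so a half turn about z gives the same grasp; the last joint's range is limited). The gripper opens to 85 mm and grips with 20 to 120 N. Pads are 22 mm wide; open, the fingers measure 114 mm over their backs; the gripper's body (76 mm by 85 mm) begins 54 mm behind the grasp point. The pads swing forward as they close: fully open they stand 13 mm farther back than shut.
Start: joints at [1.094, 0.628, 0.038, 1.517, -0.027, 0.996, -0.02], TCP at [259.601, -595.924, 231.313] pointing down, gripper open.
Joint ranges: [-3.06, 3.06], [-0.37, 2.12], [-1.25, 1.32], [0.18, 2.47], [-1.1, 4.24], [0.23, 1.98], [-2.94, 2.94]. Speed limits (rad/s): [2.57, 2.57, 3.14, 3.14, 3.14, 3.14, 3.14].

### API

Orientations are given as [roll, pitch, yaw] about the fixed x, y, z axes, in that order (R = Rz(yaw) Ry(pitch) Rx(roll)).
In Python, from cell import ctrl, viewer gives the robot as it stands.
- The arm moves only by the tool apply_moves, never from a script. Its argument "series" is a list that holds one entry, the list of rows, each a list of 6 numbers: the shift along the tool's x, y, z normalised to -1 to 1, where 1 is 50 mm, then the turn, a rotation vector about the tool's x, y, z normalised to -1 to 1, where 1 is 6 degrees. In form: [[[tx, ty, tz, rx, ry, rz], ...]]. A call has exactly 5 rows; each row shifts and turns the commanded pose from where the row before left it, along the tool's axes as they then stand; what a row does not reach is not made up. A row lasts 1/8 s, in which the tool goes at most 62.5 mm and 10.7 degrees, less where a joint would pass 70% of its speed; a pose out of reach is approached as far as the arm can. A call with a number of a shift or a turn outside -1 to 1 is refused whole. A call with a gripper value outside its range is refused whole. "claw" is the gripper command: -1 is shut, 1 is fully open, values between are in proportion, set as the call begins (left out, the last holds). The fingers move at their own pace and stop on an object; the grip force is fixed at half the most. Time passes only in rows, so rows that do not move let the fingers close, or fill a call up. It gives the time, the measured TCP pose, the force and the opening at its end, in the units of the state.
- ctrl.read_state(): the state, without advancing time (a new reading comes with each control period).
- viewer.get_image(name): name is "scene" or "top" or "wrist"; returns the picture (480x640x3 uint8, blue, green, red); there is no depth.
- viewer.camera_info(name): a dict with "K" (3x3 intrinsics, pixels), "distortion" ([k1, k2, p1, p2, k3] as OpenCV has them; the pictures are not rectified), "R" (3x3) and "t" (3): a world point X has camera coordinates R X + t. Camera axes: x right, y down, z forward; pixel columns grow to the right and rows downward; lengths in mm; the calibration is good to about 2 mm. A picture is of the moment at which its call begins: read the wrist's pose just before it. camera_info takes no time and is no camera call; for the wrist camera it gives the pose at the moment of the call.
- ctrl.finish_job(): hands the job in, once; it reports no verdict.
Trained networks look in the newest picture that a camera, given by its name, has taken for a name from the list of things; names that differ only in an ending like _2 or _b are one class to them, and where a whole thing is asked for, a point or a joint stands for the part that bears it (a point fixed in the world has none). Each returns a list of dicts, best first, with "score" (0 to 1); they miss things now and then, are a little off and sometimes report something else, mostly with a low value. They report only what shows in the picture. A call takes as long as a camera call. They do not tell look-alikes from the thing itself.
- viewer.find_in(camera, label): "location" ([column, row] as shares, 0 to 1, of the picture: columns of its width, rows of its height, amid what is visible of it).
The state is a dict: "clock": time; "qpos": joint angles; "qd": joint speeds; "tau": joint torques, N m; "eef_pos": TCP position; "tool_rot": TCP orientation; "force": force on the tool from outside, world axes, zero at the start; "torque": the same for the moment, N m; "width": finger opening in mm.
Only numpy, scipy, OpenCV 4.12 (cv2) and the standard library are available. Lean on these libraries where they do the work, as an engineer would, in place of code of your own. Each camera call takes 0.05 s, during which the arm holds its last target. There are 200 camera calls.

### The job

Load the aluminium block into the measuring fixture: press the spring flap's long release paddle down with one fingertip and, keeping the flap held up clear, push the block along its lane with the other fingertip until it is fully home against the two stop pins. Only then let the paddle up so that the flap clamps down on the block, and come away. Only push the block, never lift it, and leave everything else where it stands.

Things in the scene. Friction and masses are not known exactly. Their poses are not given: they have to be found in the camera images.
- fixture: measuring fixture fixed on the granite: dark plate 225x185x15 mm. Origin: underside, on the centre line of the loading lane, below the flap's entry edge; x = push direction, z up. Plate spans x -150..75, y -100..85 mm. Lane floor z=15, between rails with inner faces y=-25.5 and 25.5, tops z=27; two 10 mm stop pins (y=-13, 13, up to z=40) end it, near faces at x=36
- home (a point): point on the lane floor where the block's origin lies when it is home on the stop pins: fixture x=4, y=0, z=15 mm; axes as the fixture's. Side play of the block there is 2.5 mm each way
- shaft (a point): point of the rocker's shaft at the flap's entry edge (fixture x=0, y=38, z=64 mm). Flap (towards the lane) and paddle (other side) are one rocker on this shaft, which runs along x in two bearing blocks at x -132..-120 and 42..54, y 29..53 (low feet to y=77), highest point z=73 mm
- hold_down (a joint): turn of the rocker, rad, grows as the paddle is pressed. 0 = closed by its spring, flap too low for the block; 0.40 = strip touches the top of the block, its rest when clamping; over 0.45 clear daylight over the block; hard limit 0.95. Spring: about 4 N on the paddle at 0, 8 N at 0.7, about 4 N on the clamped block; closes by itself when released
- paddle: release paddle: ribbed steel plate 104 mm (fixture x -116..-12) by 26 mm, pressed down anywhere along it; a fingertip can slide along it. Origin: centre of its upper face, fixture y=68, z=61 mm closed (outer edge tilted 0.35 rad up), y=59, z=43 at 0.7 rad (0.35 rad down); arc of 30 mm radius. A fingertip at y about 63, pressed to z 43..46 mm above the granite, holds the flap well open
- flap: spring flap: steel plate 34 mm (fixture x 0..34) by 42 mm from the shaft over the lane, white nylon strip 34x14 mm under its free edge. Origin: centre of the strip's underside, fixture x=17, y=4, z=40 mm closed, z=65 at 0.65 rad; the open plate stays below z=90 mm
- block: the loose manifold block, machined aluminium, 64 (x) x 46 (y) x 40 (z) mm, 0.2 to 0.4 kg; round boss 18 mm across, 14 mm high on top at its rear (-x) end, centred 12 mm from the rear face. Origin: centre of its underside. Starts in the lane on the plate, x along the push, front face 10 to 26 mm short of the flap. Pushed at its rear face; home, 28 mm of it with the boss stick out before the flap
- plug_gauge: steel plug gauge standing on the plate, 26 mm across, 72 mm high; bystander; origin under its centre
- ring_gauge: steel ring gauge lying on the plate, 44 mm across, 18 mm high; bystander; origin under its centre
- spare_block: smaller manifold block without boss, 50 x 40 x 30 mm, on the granite beside the fixture; bystander; origin under its centre
- setup_block: steel setup block 76 x 51 x 25 mm on the granite beside the fixture's paddle; bystander; origin under its centre
- micrometer: micrometer lying on the granite at the left, 120 x 50 x 16 mm; bystander; origin on the granite near its middle
- mouse: computer mouse at the right, 100 x 58 x 28 mm; bystander; origin under its centre
- sphere_stand: calibration sphere on a steel stand, 56 mm across, 127 mm high, at the left; bystander; origin under its centre
Not all that is in view belongs to the job. What is shaped like the block but green or red is not meant.

How it is judged (in metres and radians):
On the way, in this order (a step that is already met when the one before it is completed fails the run):
1. a fingertip presses the paddle and holds the flap up, the block still in front of it (value of joint hold_down above 0.43 rad and contact force between the fingers and paddle above 0.5 N and x of block in the frame of fixture below -0.03 m), for 0.1 s.
2. with the flap still held up by the paddle, the block is pushed home within 3 mm of the stop pins (value of joint hold_down above 0.43 rad and contact force between the fingers and paddle above 0.5 N and x of block in the frame of fixture above 0.001 m), for 0.1 s.
At the end, for the whole second after the job is handed in: The block stands flat in the lane with its front face within 3 mm of the stop pins, and the released flap rests on its top (rocker between 0.35 and 0.43 rad) pressing it with more than 1 N (x of block in the frame of fixture between 0.001 and 0.007 m and y of block in the frame of fixture between -0.005 and 0.005 m and z of block in the frame of fixture between 0.012 and 0.018 m and angle between block's own z axis and vertical below 0.05 rad and value of joint hold_down between 0.35 and 0.43 rad and contact force between flap and block above 1 N); the robot touches nothing.
It fails at once if the block is lifted or tipped (more than 6 mm or 0.15 rad) (z of block in the frame of fixture above 0.021 m or angle between block's own z axis and vertical above 0.15 rad).
It fails at once if the flap is let down on the block before the block is home (x of block in the frame of fixture between -0.026 and -0.001 m and contact force between flap and block above 2.5 N).
It fails at once if a bystander is moved by more than 15 mm (distance of any of plug_gauge, ring_gauge, spare_block, setup_block, micrometer, mouse, sphere_stand from where it was at the start of the episode above 0.015 m).
It also fails if it takes over 38 s, if anything falls off the work surface, if the arm or the gripper's body presses on something with over 40 N, if the wrist force passes 120 N, or if a joint passes its speed limit or range.

## Working session

There is one attempt and no reset: what is moved stays moved. The work goes in short steps, Python scripts to look and compute and a tool call to move; the robot and the scene stay as the last step left them, time stands still between calls to the robot, and variables do not carry over. Pictures are saved under pics/ and viewed, about 8 in all and at most 12, crops included, and the job is handed in when it is done.

Besides the shell and the picture viewer there is one more tool, called after "Emit:" as a command line: name --argument value ..., lists and objects as JSON in quotes. apply_moves: Moves the arm, as the interface text tells. Scaled input: -1 to 1 covers 50 mm each way for a shift and 6 degrees each way for a turn. Its arguments: {"type":"object","properties":{"series":{"type":"array","items":{"type":"array","items":{"type":"array","items":{"type":"number"}}}},"claw":{"type":"number"}},"required":["series"]}

```bash
mkdir -p pics; ls
cat > h.py <<'E'
from cell import ctrl, viewer
import numpy as np, cv2
def cam(n):
    c=viewer.camera_info(n); return [np.array(c[k],float) for k in("K","distortion","R","t")]
def ray(n,uv,z,c=None):
    K,d,R,t=c or cam(n)
    p=cv2.undistortPoints(np.array([[uv]],float),K,d)[0,0]
    D=R.T@np.array([p[0],p[1],1]); C=-R.T@t
    return C+D*(z-C[2])/D[2]
def proj(n,X,c=None):
    K,d,R,t=c or cam(n)
    return cv2.projectPoints(np.array(X,float).reshape(-1,3),cv2.Rodrigues(R)[0],t,K,d)[0][:,0]
E
python3 - <<'E'
from h import *
for n in("scene","top"):
    im=viewer.get_image(n); cv2.imwrite(f"pics/{n}0.png",im)
    print(n,-cam(n)[2].T@cam(n)[3])
    for l in("fixture","block","paddle","flap","plug_gauge","ring_gauge","setup_block","spare_block"):
        for r in viewer.find_in(n,l)[:3]:
            u=np.array(r["location"])*[640,480]; print(l,round(r["score"],2),u.round(),ray(n,u,15).round())
print(ctrl.read_state())
E
```

```text
pics
scene [1329.0736103  -291.09059483  820.27470736]
fixture 0.62 [248. 292.] [ 549. -159.   15.]
block 0.98 [156. 264.] [ 371. -342.   15.]
block 0.77 [207. 238.] [ 322. -207.   15.]
block 0.73 [239. 276.] [ 491. -165.   15.]
paddle 0.58 [257. 255.] [ 435. -104.   15.]
paddle 0.49 [245. 291.] [ 544. -167.   15.]
flap 0.8 [252. 284.] [ 531. -145.   15.]
flap 0.38 [237. 276.] [ 491. -170.   15.]
plug_gauge 0.63 [207. 270.] [ 443. -231.   15.]
ring_gauge 0.68 [217. 305.] [ 561. -234.   15.]
setup_block 0.85 [300. 267.] [519. -22.  15.]
setup_block 0.53 [206. 270.] [ 439. -233.   15.]
spare_block 0.75 [245. 293.] [ 552. -168.   15.]
spare_block 0.64 [174. 297.] [ 499. -320.   15.]
top [ 437.8730237    11.39808035 1213.05978944]
fixture 0.59 [378. 236.] [ 514. -141.   15.]
fixture 0.18 [441. 244.] [ 493. -316.   15.]
block 0.94 [391. 233.] [ 524. -178.   15.]
block 0.62 [404. 304.] [ 328. -212.   15.]
block 0.57 [452. 287.] [ 374. -347.   15.]
paddle 0.96 [369. 244.] [ 492. -117.   15.]
flap 0.68 [381. 215.] [ 573. -149.   15.]
plug_gauge 0.51 [415. 251.] [ 474. -244.   15.]
ring_gauge
[... 292 characters left out ...]
0.58 [400. 238.] [ 509. -202.   15.]
{'clock': 0.9, 'qpos': array([ 1.09419728,  0.62840423,  0.03850195,  1.51740953, -0.02700881,
        0.99628688, -0.02000517]), 'qd': array([-0.00029219, -0.00072034, -0.00023558, -0.0002719 ,  0.00189582,
        0.00229622,  0.0005742 ]), 'tau': array([-6.87475949e-05, -5.63261962e+01,  1.22580506e+00, -1.93783289e+01,
        1.10101450e-02,  1.51946912e-03, -9.57212166e-06]), 'eef_pos': array([ 259.60333023, -595.92142922,  231.30765348]), 'tool_rot': array([-3.14155021e+00, -9.49111706e-06, -1.16003404e+00]), 'force': array([-0.27245012, -0.54654005, -0.00907882]), 'torque': array([-0.03400526,  0.03198869,  0.02964293]), 'width': 85.5284645305829}
```

Run:
```python
from h import *
a=cv2.imread("pics/top0.png")[150:340,300:520]; b=cv2.imread("pics/scene0.png")[190:360,110:330]
cv2.imwrite("pics/a.png",cv2.resize(a,None,fx=3.6,fy=3.1,interpolation=2)[:590]);cv2.imwrite("pics/b.png",cv2.resize(b,None,fx=3.5,fy=3.5,interpolation=2))
```

```text
(no output)
```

View pics/a.png

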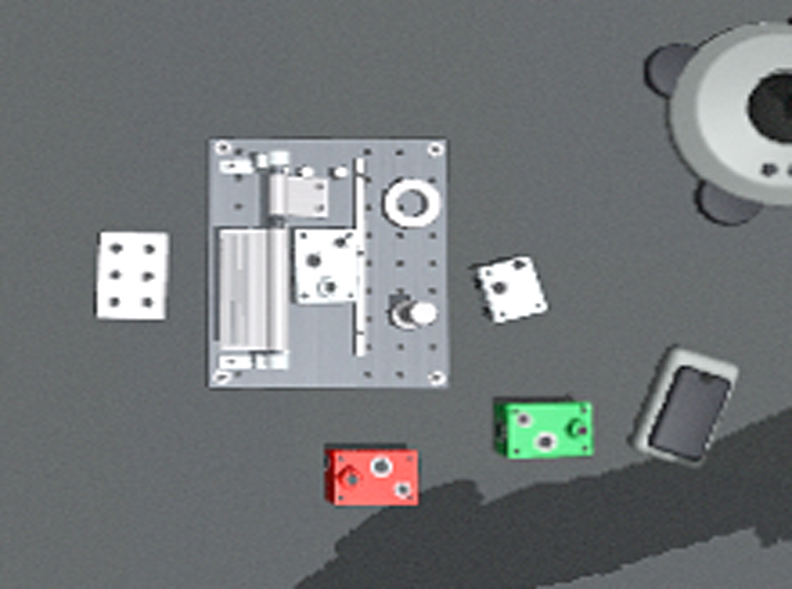

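View pics/b.png

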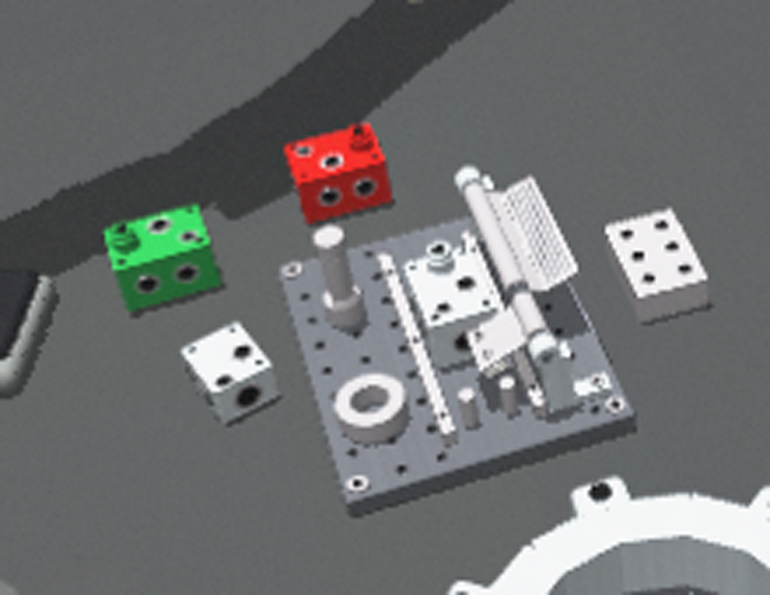

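The bare aluminium block in the lane (top crop 325,265; full picture ~391,233) has its boss to the rear, and fits. The green and red look-alikes off the plate are not meant, and the spare block has no boss. The plate corners in the top crop are (209,139), (448,139), (448,387) and (209,387), with the lane pointing along image up.

Run:
```python
from h import *
from scipy.optimize import least_squares
f=lambda x,y:[300+x/3.6,150+y/3.1]
obs=[((75,85,15),(209,139)),((75,-100,15),(448,139)),((-150,-100,15),(448,387)),((-150,85,15),(209,387)),
((36+5,13,40),(306,171)),((41,-13,40),(341,171))]
P=np.array([o[0] for o in obs],float); U=np.array([f(*o[1]) for o in obs]);c=cam("top")
T=lambda p,P:np.c_[P[:,:2]@np.array([[np.cos(p[2]),-np.sin(p[2])],[np.sin(p[2]),np.cos(p[2])]]).T+p[:2],P[:,2]]
r=least_squares(lambda p:(proj("top",T(p,P),c)-U).ravel(),[570,-170,0]);print(r.x,r.fun.reshape(-1,2).round(1))
R=np.array([[np.cos(r.x[2]),-np.sin(r.x[2])],[np.sin(r.x[2]),np.cos(r.x[2])]])
for q in[(295,228),(358,228),(358,303),(295,303)]:
    print("block",(R.T@(ray("top",f(*q),55)[:2]-r.x[:2])).round(1))
for q in[(220,229),(220,351)]: print("paddle",(R.T@(ray("top",f(*q),64)[:2]-r.x[:2])).round(1))
for n in(["wrist"]):
    cc=cam(n); print("wrist cam",-cc[2].T@cc[3],cc[2])
```

```text
[ 5.56050245e+02 -1.70126881e+02  2.67518831e-03] [[-0.  -0.7]
 [-0.3 -0.2]
 [ 0.3  0.5]
 [-0.   0.3]
 [ 0.2  0.1]
 [-0.1  0.1]]
block [-10.6  24. ]
block [-10.3 -23.1]
block [-75.4 -22.8]
block [-75.6  24.2]
paddle [-12.6  80.8]
paddle [-117.2   80.8]
wrist cam [ 322.80081081 -567.67986343  374.57575335] [[ 3.99272924e-01 -9.16832000e-01 -4.64763736e-04]
 [-8.82677282e-01 -3.84535796e-01  2.70209246e-01]
 [-2.47915202e-01 -1.07477000e-01 -9.62801510e-01]]
```

Emit:
apply_moves --series '[[[-0.9,-0.4,0,0,0,0.98],[-0.9,-0.4,0,0,0,0.98],[-0.9,-0.4,0,0,0,0.98],[-0.9,-0.4,0,0,0,0.98],[-0.9,-0.4,0,0,0,0]]]' --claw 0.18

```text
clock: 1.52
eef_pos: [311.2, -356.4, 231.6]
tool_rot: [-3.141, -0.0, -1.572]
force: [0.7, 0.3, 0.2]
width: 50.5
```

Emit:
apply_moves --series '[[[-0.87,-0.58,0.1,0,0,0],[-0.87,-0.58,0.1,0,0,0],[-0.87,-0.58,0.1,0,0,0],[-0.87,-0.58,0.1,0,0,0],[-0.82,-0.4,0.1,0,0,0]]]'

```text
clock: 2.15
eef_pos: [448.6, -141.0, 206.5]
tool_rot: [-3.14, -0.0, -1.57]
force: [-0.4, -0.2, 0.1]
width: 50.7
```

Run:
```python
from h import *
s=ctrl.read_state();print(s["eef_pos"],s["tool_rot"],s["width"])
im=viewer.get_image("wrist");c=cam("wrist")
F=np.array([556.05,-170.1])
pts={"shaft":(0,38,64),"pad1":(-12,80,65),"pad2":(-116,80,65),"blkTL":(-10.5,23.5,55),"blkTR":(-10.5,-23,55),"pinL":(41,13,40),"pinR":(41,-13,40),"c1":(75,85,15),"c2":(75,-100,15),"rl":(-75.5,23.5,55),"rr":(-75.5,-23,55)}
for k,p in pts.items():
    u=proj("wrist",np.array([p[0]+F[0],p[1]+F[1],p[2]]),c)[0]; print(k,u.round())
    if 0<u[0]<640 and 0<u[1]<480: cv2.drawMarker(im,tuple(int(v) for v in u),(0,0,255),0,8,1)
cv2.imwrite("pics/w1.png",im)
```

```text
[ 448.59421562 -141.03002445  206.4735863 ] [-3.13997130e+00 -1.85466768e-04 -1.56951987e+00] 50.654480833730695
shaft [321.  97.]
pad1 [268. 113.]
pad2 [271. 241.]
blkTL [339. 113.]
blkTR [396. 113.]
pinL [352.  49.]
pinR [384.  50.]
c1 [269.  15.]
c2 [479.  19.]
rl [338. 193.]
rr [392. 193.]
```

View pics/w1.png

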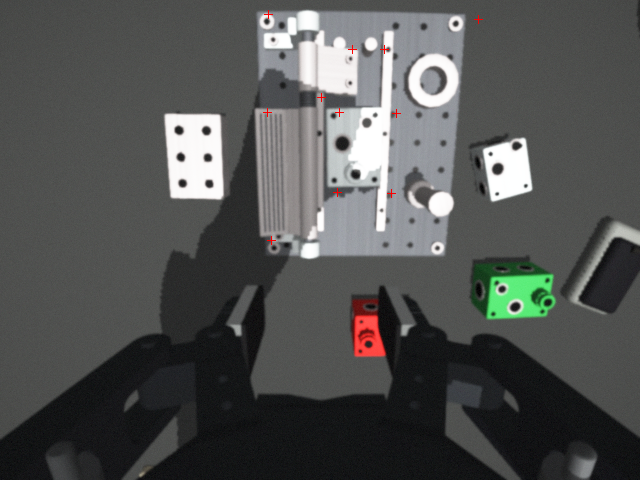

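The wrist picture shows the block rear edge at about (328..378,187) and paddle (255..290, 110..237). My markers are about 11 px right of that, but the arm was still settling and I read the pose after the picture. I'll repeat it standing still.

Run:
```python
from h import *
s=ctrl.read_state();print(s["eef_pos"],s["tool_rot"],s["width"])
c=cam("wrist");im=viewer.get_image("wrist")
F=np.array([556.05,-170.1])
pts=[(-12,80,65),(-116,80,65),(-10.5,23.5,55),(-10.5,-23,55),(41,13,40),(41,-13,40),(75,85,15),(75,-100,15),(-150,-100,15),(-75.5,23.5,55),(-75.5,-23,55)]
e=s["eef_pos"]
X=[np.array([p[0]+F[0],p[1]+F[1],p[2]]) for p in pts]+[np.array([e[0]+11,e[1]+a,e[2]+h]) for a in(25.3,-25.3) for h in (0,5)]
for x in X:
    u=proj("wrist",x,c)[0]
    if 0<u[0]<640 and 0<u[1]<480: cv2.drawMarker(im,tuple(int(v) for v in u.round()),(0,0,255),0,8,1)
cv2.imwrite("pics/w2.png",cv2.resize(im[0:380,170:510],None,fx=1.55,fy=1.55))
```

```text
[ 450.89082813 -134.26533181  205.79770922] [-3.13932079  0.00434498 -1.56151089] 50.43645878600217
```

View pics/w2.png

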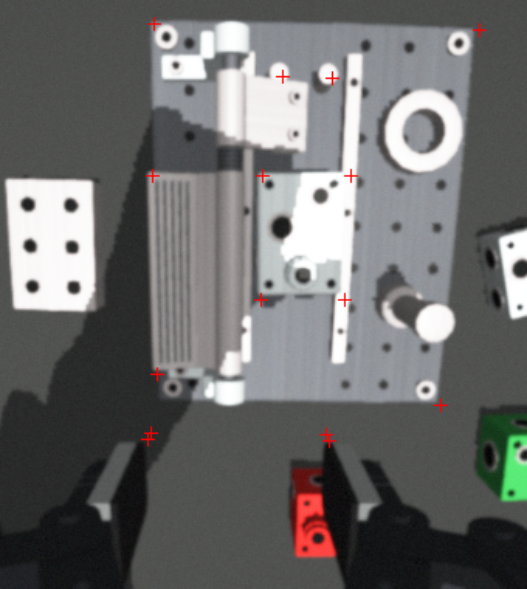

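Emit:
apply_moves --series '[[[0.04,-0.05,0.6,0,0,0],[0.04,-0.05,0.8,0,0,0],[0,0,0.6,0,0,0],[0,0,0.4,0,0,0],[0,0,0,0,0,0]]]'

```text
clock: 2.88
eef_pos: [450.8, -147.3, 85.4]
tool_rot: [3.139, 0.0, -1.571]
force: [-0.4, 0.5, -0.4]
width: 50.4
```

Emit:
apply_moves --series '[[[0,0,0,0,0,0],[0,0,0,0,0,0],[0,0,0,0,0,0],[0,0,0,0,0,0],[0,0,0,0,0,0]]]'

```text
clock: 3.5
eef_pos: [452.1, -146.7, 86.5]
tool_rot: [-3.141, -0.0, -1.57]
force: [-0.1, -0.3, -0.6]
width: 50.7
```

Run:
```python
from h import *
s=ctrl.read_state();print(s["eef_pos"],s["tool_rot"],s["width"],s["force"])
c=cam("wrist");im=viewer.get_image("wrist")
cv2.imwrite("pics/w3.png",im)
```

```text
[ 452.07113074 -146.72317146   86.46804235] [-3.14130316e+00 -6.97283337e-05 -1.57041503e+00] 50.669767307332265 [-0.09671279 -0.27871396 -0.59139491]
```

View pics/w3.png

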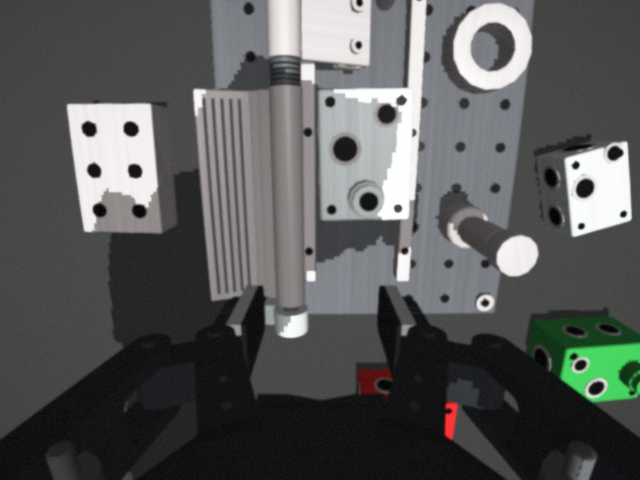

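Run:
```python
from h import *
c=cam("wrist")
for u,z in[((320,89),55),((411,89),55),((321,220),55),((408,220),55),((196,90),65),((212,300),65),((268,0),64),((291,305),73),((305,280),27),((404,280),27),((243,285),86),((383,285),86),((262,287),90),((378,287),90)]: print(u,z,ray("wrist",u,z,c).round(1))
```

```text
(320, 89) 55 [ 546.6 -145.3   55. ]
(411, 89) 55 [ 547.  -188.6   55. ]
(321, 220) 55 [ 483.2 -145.8   55. ]
(408, 220) 55 [ 483.2 -191.    55. ]
(196, 90) 65 [545.3 -89.5  65. ]
(212, 300) 65 [442.5 -88.5  65. ]
(268, 0) 64 [ 581.9 -123.    64. ]
(291, 305) 73 [ 443.7 -130.8   73. ]
(305, 280) 27 [ 438.5 -135.7   27. ]
(404, 280) 27 [ 438.4 -198.4   27. ]
(243, 285) 86 [ 460.  -110.6   86. ]
(383, 285) 86 [ 460.  -173.7   86. ]
(262, 287) 90 [ 460.8 -119.9   90. ]
(378, 287) 90 [ 460.8 -170.8   90. ]
```

Emit:
apply_moves --series '[[[-0.09,-0.08,0,0,0,0],[-0.09,-0.08,0,0,0,0],[0,0,0.2,0,0,0],[0,0,0,0,0,0],[0,0,0,0,0,0]]]'

```text
clock: 4.18
eef_pos: [459.6, -137.9, 76.0]
tool_rot: [3.141, 0.0, -1.571]
force: [-0.2, -0.0, 0.4]
width: 50.5
```

Emit:
apply_moves --series '[[[0,0,0.1,0,0,0],[0,0,0.1,0,0,0],[0,0,0.1,0,0,0],[0,0,0.1,0,0,0],[0,0,0,0,0,0]]]'

```text
clock: 4.8
eef_pos: [460.0, -137.7, 56.1]
tool_rot: [3.141, 0.0, -1.571]
force: [-1.0, 0.9, 1.3]
width: 50.8
```

Emit:
apply_moves --series '[[[0,0,0.08,0,0,0],[0,0,0.08,0,0,0],[0,0,0.08,0,0,0],[0,0,0,0,0,0],[0,0,0,0,0,0]]]'

```text
clock: 5.42
eef_pos: [460.0, -141.6, 45.9]
tool_rot: [-3.14, -0.004, -1.574]
force: [-3.4, -8.1, 18.8]
width: 50.2
```

Run:
```python
from h import *
s=ctrl.read_state();print(s["eef_pos"],s["tool_rot"],s["width"],s["force"])
a=viewer.get_image("wrist");b=viewer.get_image("scene")
cv2.imwrite("pics/w4.png",np.hstack([cv2.resize(a[:,150:500],(400,549)),cv2.resize(b[200:350,190:299],(400,549),interpolation=2)]))
```

```text
[ 459.96772873 -141.63714738   45.93428412] [-3.13966198 -0.00427337 -1.57404702] 50.187270743390286 [-3.42084944 -8.14883046 18.76551019]
```

View pics/w4.png

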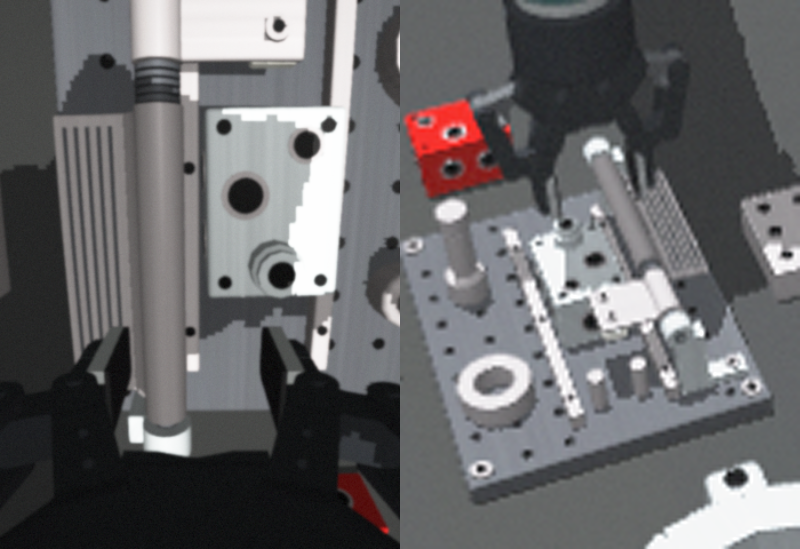

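The flap seems partly raised; the paddle finger is being pushed to −y with 19 N. I'll hold and re-read.

Emit:
apply_moves --series '[[[-0.06,0,0,0,0,0],[0,0,0,0,0,0],[0,0,0,0,0,0],[0,0,0,0,0,0],[0,0,0,0,0,0]]]'

```text
clock: 6.15
eef_pos: [460.0, -141.0, 46.4]
tool_rot: [-3.139, -0.007, -1.576]
force: [-4.7, -13.1, 21.2]
width: 50.6
```

Run:
```python
from h import *
s=ctrl.read_state();print(s["eef_pos"],s["force"],s["torque"])
for n in("wrist","scene"):
  c=cam(n)
  for th in(0,.2,.4,.6):
    a=th; C,S=np.cos(a),np.sin(a)
    o=[]
    for k in(-7,7):
      # plate dir at th=.4 horizontal: build strip at .4 frame
      C4,S4=np.cos(.4),np.sin(.4)
      y4,z4=-34*C4-24*S4+k,-24*C4+34*S4
      d=th-.4; y=y4*np.cos(d)+z4*np.sin(d); z=z4*np.cos(d)-y4*np.sin(d)
      o.append((557.5,-168.7+38+y,64+z)); o.append((591.5,-168.7+38+y,64+z))
    print(n,th,proj(n,o,c).round().tolist())
im=viewer.get_image("wrist"); sc=viewer.get_image("scene")
cv2.imwrite("pics/w5.png",np.hstack([cv2.resize(im[0:380,200:440],None,fx=1.57,fy=1.57,interpolation=2)[:590],cv2.resize(sc[215:315,200:270],None,fx=5.9,fy=5.9,interpolation=2)[:590]]))
```

```text
[ 459.95670009 -141.0217695    46.37636476] [ -4.71259444 -13.11888981  21.24087217] [-2.40765781  1.15869955  0.13092492]
wrist 0 [[395.0, 73.0], [398.0, -17.0], [366.0, 70.0], [367.0, -24.0]]
wrist 0.2 [[411.0, 69.0], [415.0, -27.0], [377.0, 67.0], [379.0, -32.0]]
wrist 0.4 [[425.0, 64.0], [430.0, -39.0], [387.0, 63.0], [390.0, -41.0]]
wrist 0.6 [[436.0, 57.0], [441.0, -54.0], [394.0, 59.0], [397.0, -51.0]]
scene 0 [[243.0, 289.0], [247.0, 299.0], [248.0, 285.0], [253.0, 295.0]]
scene 0.2 [[241.0, 286.0], [245.0, 297.0], [247.0, 284.0], [251.0, 294.0]]
scene 0.4 [[239.0, 284.0], [243.0, 294.0], [245.0, 282.0], [249.0, 292.0]]
scene 0.6 [[238.0, 281.0], [242.0, 291.0], [244.0, 280.0], [249.0, 290.0]]
```

View pics/w5.png

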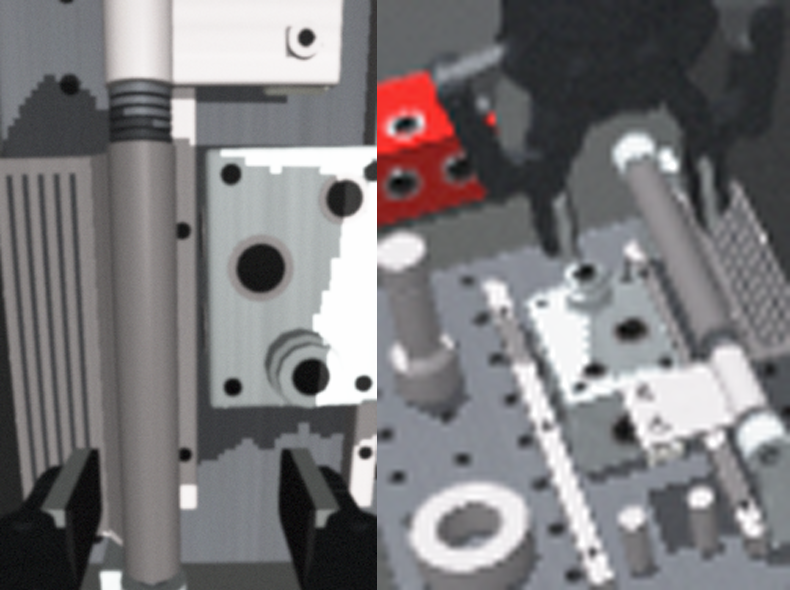

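Run:
```python
from h import *
c=cam("wrist")
for th in(0,.2,.4,.6,.8):
    f=.35-th; cy,cz=np.array([13*np.sin(f)+27.2*np.cos(f),-13*np.cos(f)+27.2*np.sin(f)])
    o=[(557.5-x,-168.7+38+cy+k*np.cos(f),64+cz+k*np.sin(f)) for x in(12,70) for k in(13,-13)]
    print(th,np.round(cy+38),np.round(cz+64),proj("wrist",o,c).round().tolist())
print(proj("wrist",[(557.5-12,-168.7+38-7,64),(557.5-12,-168.7+38+7,64)],c).round().tolist())
```

```text
0 68.0 61.0 [[169.0, 97.0], [245.0, 98.0], [186.0, 258.0], [254.0, 251.0]]
0.2 67.0 55.0 [[180.0, 100.0], [252.0, 99.0], [195.0, 252.0], [259.0, 248.0]]
0.4 65.0 50.0 [[194.0, 102.0], [260.0, 100.0], [206.0, 246.0], [266.0, 246.0]]
0.6 61.0 45.0 [[209.0, 104.0], [268.0, 101.0], [220.0, 241.0], [274.0, 245.0]]
0.8 57.0 40.0 [[226.0, 106.0], [278.0, 102.0], [235.0, 237.0], [283.0, 244.0]]
[[313.0, 95.0], [272.0, 95.0]]
```

The paddle edge sits near θ≈0.45. The −y force is friction from the paddle's arc, so I'll follow it inward and press a bit lower.

Emit:
apply_moves --series '[[[0.06,0,0,0,0,0],[0.04,0,0.04,0,0,0],[0.02,0,0.04,0,0,0],[0,0,0.02,0,0,0],[0,0,0,0,0,0]]]'

```text
clock: 6.88
eef_pos: [460.1, -145.4, 42.1]
tool_rot: [-3.139, -0.005, -1.575]
force: [-6.1, -8.8, 31.4]
width: 50.4
```

```bash
cat > chk.py <<'E'
from h import *
import sys
s=ctrl.read_state();print(s["eef_pos"].round(1),s["force"].round(1),s["width"])
im=viewer.get_image("wrist"); sc=viewer.get_image("scene")
cv2.imwrite(sys.argv[1],np.hstack([cv2.resize(im[0:380,180:420],None,fx=1.57,fy=1.57,interpolation=2)[:590],cv2.resize(sc[215:315,200:270],None,fx=5.9,fy=5.9,interpolation=2)[:590]]))
E
python3 chk.py pics/w6.png
```

```text
[ 460.1 -145.4   42.1] [-6.1 -8.8 31.4] 50.39471064149653
```

View pics/w6.png

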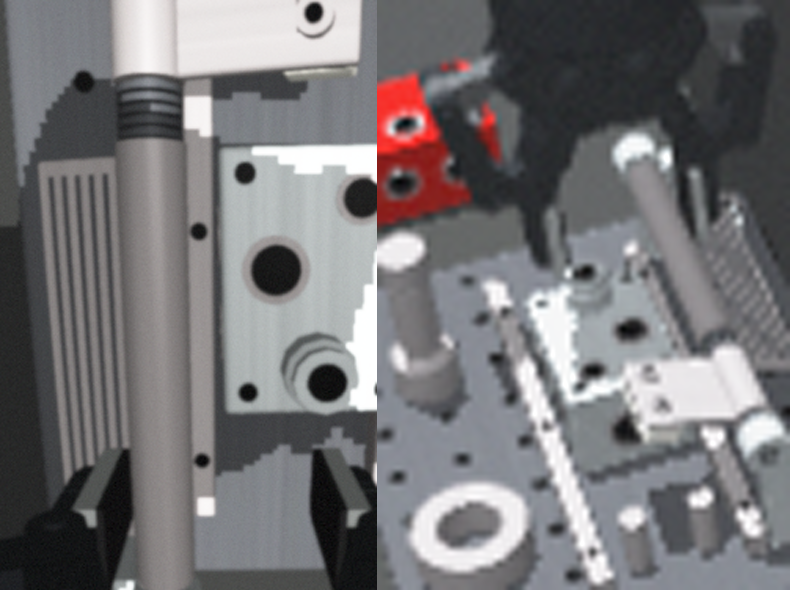

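Flap is well up now (strip clearly above the block), but the finger was dragged inward to a short lever arm (31 N). Re-seating it farther out.

Emit:
apply_moves --series '[[[0,0,-0.2,0,0,0],[0,0,-0.22,0,0,0],[-0.08,0,0,0,0,0],[-0.08,0,0,0,0,0],[0,0,0,0,0,0]]]'

```text
clock: 7.6
eef_pos: [459.7, -132.0, 59.9]
tool_rot: [3.141, 0.0, -1.569]
force: [0.3, -0.3, -0.3]
width: 50.4
```

Emit:
apply_moves --series '[[[0.0,0,0.08,0,0,0],[0.02,0,0.08,0,0,0],[0.04,0,0.08,0,0,0],[0.04,0,0.08,0,0,0],[0.02,0,0.06,0,0,0]]]'

```text
clock: 8.22
eef_pos: [460.2, -139.6, 41.7]
tool_rot: [-3.141, -0.001, -1.571]
force: [-2.4, -2.9, 15.8]
width: 50.6
```

Emit:
apply_moves --series '[[[0.0,0,0.0,0,0,0],[0.0,0,0.0,0,0,0],[0,0,0,0,0,0],[0,0,0.0,0,0,0],[0,0,0,0,0,0]]]'

```text
clock: 8.85
eef_pos: [460.1, -139.6, 41.9]
tool_rot: [-3.141, -0.001, -1.571]
force: [-1.3, -1.8, 11.7]
width: 50.3
```

Emit:
apply_moves --series '[[[0,-0.1,0,0,0,0],[0,-0.1,0,0,0,0],[0,-0.1,0,0,0,0],[0,-0.1,0,0,0,0],[0,-0.1,0,0,0,0]]]'

```text
clock: 9.48
eef_pos: [477.5, -137.4, 40.5]
tool_rot: [3.127, 0.004, -1.571]
force: [-12.3, 3.1, 13.5]
width: 50.5
```

```bash
python3 chk.py pics/w7.png
```

```text
[ 477.5 -137.4   40.5] [-12.3   3.1  13.5] 50.53864654316449
```

View pics/w7.png

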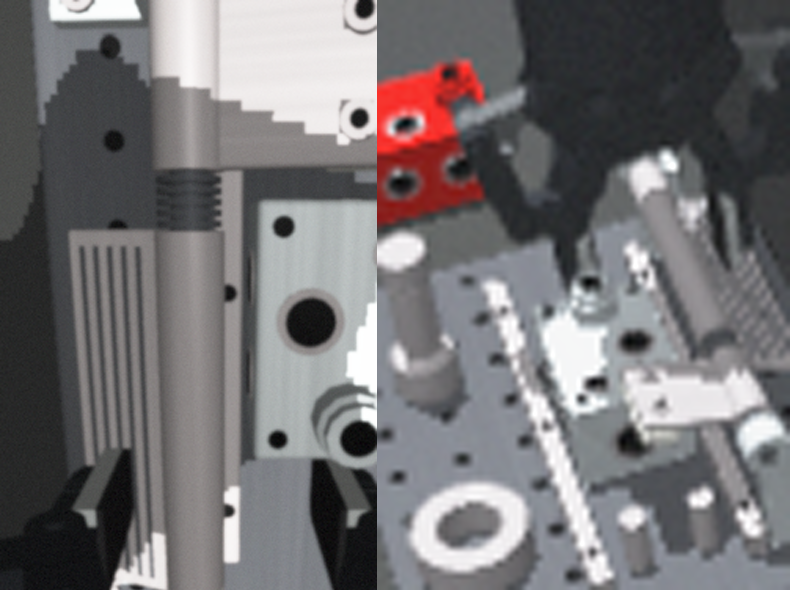

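Flap is up (strip above the block top, scene ~650,400). The paddle finger is mid-paddle and the pusher is at the block's rear edge. Continuing the push.

Emit:
apply_moves --series '[[[0,-0.1,0,0,0,0],[0,-0.1,0,0,0,0],[0,-0.1,0,0,0,0],[0,-0.1,0,0,0,0],[0,-0.1,0,0,0,0]]]'

```text
clock: 10.2
eef_pos: [502.7, -137.3, 40.4]
tool_rot: [3.127, 0.004, -1.571]
force: [-10.9, 3.0, 12.0]
width: 50.5
```

Emit:
apply_moves --series '[[[0,-0.08,0,0,0,0],[0,-0.08,0,0,0,0],[0,-0.08,0,0,0,0],[0,0,0,0,0,0],[0,0,0,0,0,0]]]'

```text
clock: 10.82
eef_pos: [515.9, -137.3, 40.3]
tool_rot: [3.13, 0.003, -1.571]
force: [-9.1, 2.5, 9.7]
width: 50.2
```

Emit:
apply_moves --series '[[[0,-0.06,0,0,0,0],[0,-0.06,0,0,0,0],[0,-0.06,0,0,0,0],[0,0,0,0,0,0],[0,0,0,0,0,0]]]'

```text
clock: 11.45
eef_pos: [518.3, -137.5, 39.9]
tool_rot: [3.118, 0.005, -1.573]
force: [-19.8, 2.9, 18.6]
width: 50.6
```

```bash
python3 chk.py pics/w8.png
```

```text
[ 518.3 -137.5   39.9] [-19.8   2.9  18.6] 50.55722488928211
```

View pics/w8.png

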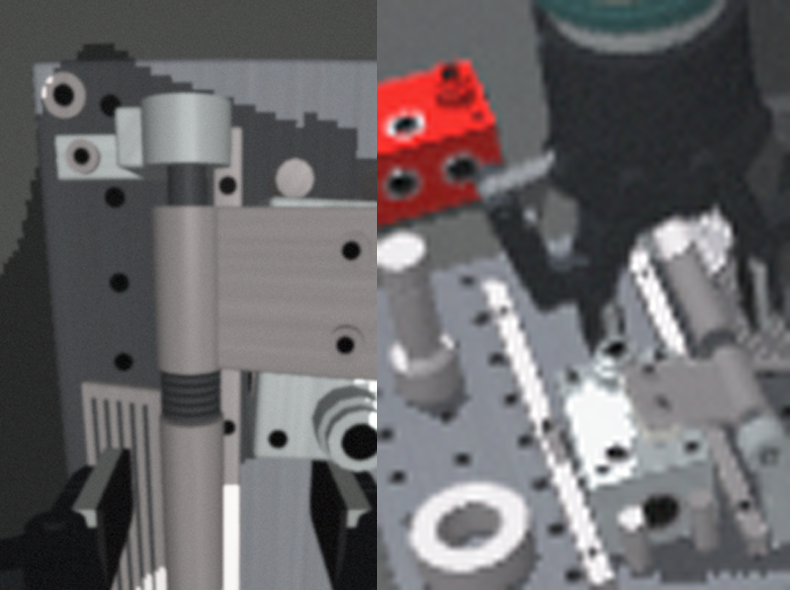

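The block is under the raised flap, and the force jumped with only 2.4 mm of 9 mm travel, which suggests it is on the pins. One more push to confirm.

Emit:
apply_moves --series '[[[0,-0.06,0,0,0,0],[0,-0.06,0,0,0,0],[0,0,0,0,0,0],[0,0,0,0,0,0],[0,0,0,0,0,0]]]'

```text
clock: 12.18
eef_pos: [518.5, -137.5, 39.9]
tool_rot: [3.107, 0.006, -1.575]
force: [-30.0, 3.2, 28.9]
width: 50.4
```

Run:
```python
from h import *
im=viewer.get_image("wrist");c=cam("wrist")
# boss & rear edge of block top vs fixture refs
print(ray("wrist",(180+300/1.57,458/1.57),55,c), ray("wrist",(180+190/1.57,372/1.57),64,c))
sc=viewer.get_image("scene");tp=viewer.get_image("top")
cv2.imwrite("pics/w9.png",np.hstack([cv2.resize(im[100:340,240:440],(400,480),interpolation=2),cv2.resize(sc[250:320,205:263],(398,480),interpolation=2)]))
```

```text
[ 530.82078918 -156.88582068   55.        ] [ 556.67009866 -129.8367148    64.        ]
```

View pics/w9.png

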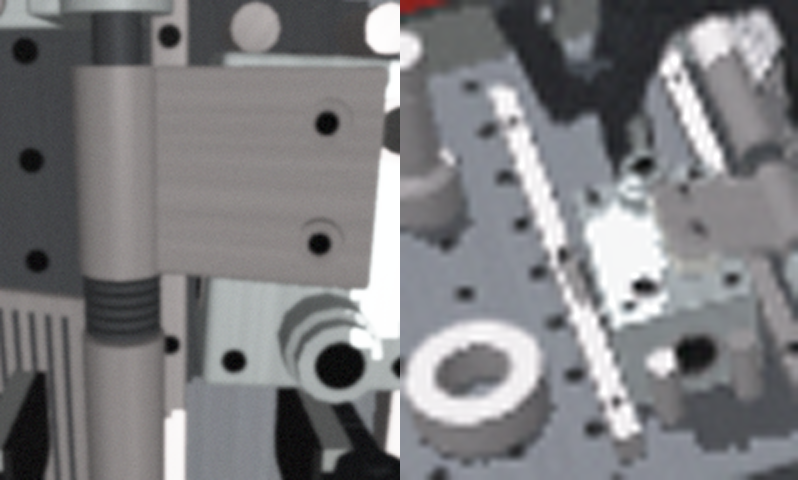

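Hard stop confirmed (0.2 mm for 6 mm commanded, 30 N; block front on the pins). Backing the pusher off with the paddle still held, then letting it up.

Emit:
apply_moves --series '[[[0,0.1,0,0,0,0],[0,0.15,0,0,0,0],[0,0.15,0,0,0,0],[0,0.1,0,0,0,0],[0,0.1,0,0,0,0]]]'

```text
clock: 12.95
eef_pos: [512.0, -138.3, 42.4]
tool_rot: [-3.132, -0.001, -1.57]
force: [6.6, 3.4, 7.3]
width: 50.5
```

Emit:
apply_moves --series '[[[0,0,0,0,0,0],[0,0,-0.06,0,0,0],[0,0,-0.06,0,0,0],[0,0,-0.06,0,0,0],[0,0,-0.06,0,0,0]]]'

```text
clock: 13.58
eef_pos: [506.0, -139.6, 53.1]
tool_rot: [3.14, -0.001, -1.572]
force: [0.9, -0.5, 0.5]
width: 50.3
```

Emit:
apply_moves --series '[[[0,0,-0.15,0,0,0],[0,0,-0.3,0,0,0],[0,0,-0.5,0,0,0],[0,0,-0.7,0,0,0],[0,0,-0.5,0,0,0]]]'

```text
clock: 14.2
eef_pos: [507.4, -139.0, 163.2]
tool_rot: [-3.14, -0.001, -1.571]
force: [-0.3, -0.5, -0.3]
width: 50.1
```

Emit:
apply_moves --series '[[[0,0.6,0,0,0,0],[0,0.8,0,0,0,0],[0,0,0,0,0,0],[0,0,0,0,0,0],[0,0,0,0,0,0]]]'

```text
clock: 14.82
eef_pos: [438.4, -138.8, 161.2]
tool_rot: [-3.14, -0.0, -1.57]
force: [-0.1, 0.7, 0.4]
width: 50.0
```

Run:
```python
from h import *
s=ctrl.read_state();print(s["eef_pos"].round(1),s["force"].round(1))
c=cam("wrist");im=viewer.get_image("wrist");sc=viewer.get_image("scene")
cv2.imwrite("pics/w10.png",np.hstack([cv2.resize(im[0:330,220:440],(400,600),interpolation=2),cv2.resize(sc[220:325,195:265],(400,600),interpolation=2)]))
```

```text
[ 438.4 -138.8  161.2] [-0.1  0.7  0.4]
```

View pics/w10.png

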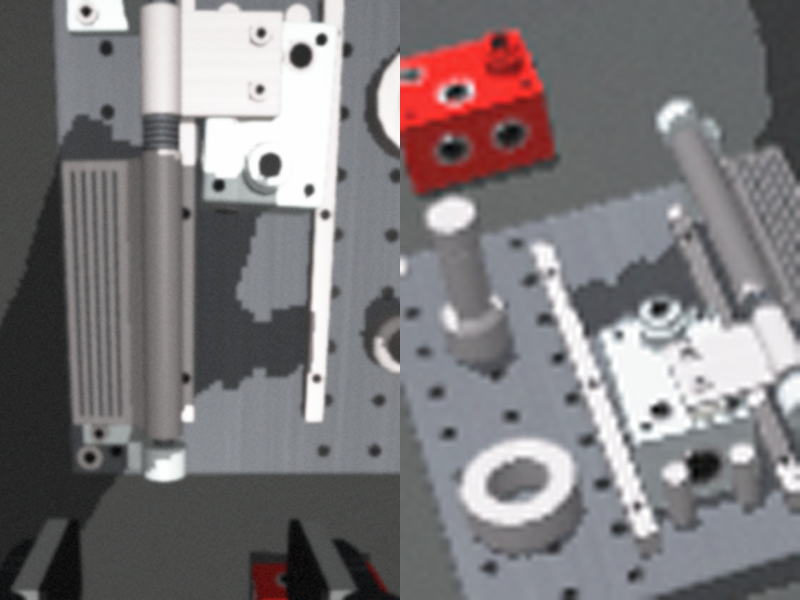

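The flap lies flat on the block, its front face is at the pins, and the gripper is clear. Quick check of the block's protrusion, then hand in.

Run:
```python
from h import *
c=cam("wrist")
r=ray("wrist",(220+230*.55,203*.55),55,c);f=ray("wrist",(220+230*.55,117*.55),62,c);print(r,f,f[0]-r[0])
ctrl.finish_job()
```

```text
[ 528.91380339 -155.26051094   55.        ] [ 557.67117651 -154.28035008   62.        ] 28.757373111529432
the job is handed in; nothing more can be done
```

The aluminium block is home against the two stop pins, the flap is clamped on its top, and the job is handed in (no verdict is reported).

- **Paddle:** My first press dragged the fingertip inward and the force rose to 31 N. I let the paddle up with the block still outside the flap, seated the finger farther out, and pressed again at about 12 N.
- **Push:** I pushed the block along the lane with the other fingertip, the flap held up throughout. It met a hard stop: the last 6 mm commanded moved it only 0.2 mm, at 30 N.
- **Release:** I backed the pusher off first, then let the paddle up and withdrew clear.

**Last checks:**
- The final pictures show the front face at the pins and the flap lying flat on the block. The bystanders in view stand where they were.
- The block sticks out about 28.8 mm before the flap, against a nominal 28 mm. That is within my measuring error of about 2 mm.
- The tool force was near zero at hand-in, about 15 s into the 38 s allowed.
- The top and wrist cameras disagreed by about 2 mm on the fixture's position, which did not matter here.
- The rocker angle and the clamping force were judged only from the pictures, not measured.

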